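# Work the dispenser's stirrer, then hold its portion gate open at the mark

### The job

The dry-goods dispenser is empty and washed: free its stirrer by pumping the sprung lever on its side at least three full strokes, all the way down and all the way back up each time, with the gate still shut. Then take the gate's upright tab and pull it out against its spring until its pointer lines up with the rib of the rider on the rail, and finish while still holding it there, lever up, so that I can look into the chute. Do not shift the rider, and leave the bowl, jars, mug and tumblers where they stand.

Things in the scene. Friction and masses are not known exactly. Their poses are not given: they have to be found in the camera images.
- dispenser: Dry-goods dispenser, fixed (mm). Origin on the worktop under its hopper's centre; -x is its front (faces the robot), +y left as the robot sees it. Foot x -90..105, y +-85, 12 high; white housing z 107..137, front at x -55; clear hopper 108 square, knob top z 279. Two rails (top z 109) run forward at y +-52 to an end bar at x -268. Carries gate (between rails), rider (right rail), lever (left).
- gate (a joint): Flat plate (top z 106 mm) sliding forward (dispenser -x); value = m pulled out, 0 = in (start), stop 0.075. Return spring: 5 N at 0, 9 N at 0.03, 13 N at 0.06. Pulled by a black upright tab 10 (x) x 30 (y) mm, z 106..151, centred at dispenser y 0, x = -0.165 m minus value; plinth 18x44 round its foot up to z 111. At 0 the housing is 105 mm behind the tab.
- tab_top (a point): Centre of the top edge of the gate's upright pull tab (z 151 mm); the tab reaches 45 mm down from here.
- gate_pointer (a point): Tip of the gate's pointer: thin black 4 mm rod from the tab's foot to the right, tip at dispenser y -41 mm, z 108 mm, same x as the tab's middle. Axes as the dispenser's.
- rider (a joint): Black saddle rider on the right rail (16x18 mm, dispenser y -52 mm) with a thin upright rib across its top (3 mm thick, up to z 123 mm): the mark. Stiff on the rail (about 30 N), not to be shifted. Value 0 to 0.03 m = how far forward it is set (differs each time). Pointer and rib line up when gate value = 0.030 + this value.
- rider_rib (a point): Middle of the top edge of the rider's rib (the mark). Axes as the dispenser's (x points to its back).
- stir_lever (a joint): Sprung lever at the dispenser's left. Hinge axis along dispenser y through x 0, z 125 mm; lever at y +138 mm. At 0 (start, up) it points forward and 0.5 rad upward; value grows when pressed down, stop at 0.6 rad (0.1 below level). A full stroke is practically the whole range and back. Springs up by itself; force at the paddle about 4 N at the top, 9 N at the bottom.
- paddle_top (a point): Centre of the upper face of the lever's end paddle (black, 44 long x 50 wide x 12 mm thick, along the lever): 146 mm from the hinge axis along the lever and 6 mm above its centre line. In the dispenser's frame x -125, z 200 mm when up; x -145, z 116 mm when fully down.
- bowl: shallow round bowl, 136 mm across, 61 high, standing on the dispenser's foot under the chute; stays there. Origin: centre of its underside
- spice_jar: small capped spice jar 42x42x99 beside the dispenser's right side; bystander. Origin: centre of underside
- honey_jar: squat jar 58x62x86 with a screw lid, beside the dispenser on its left, behind the lever; bystander. Origin: centre of underside
- mug: two-tone mug 82x114x97 near the front edge of the worktop, right of the dispenser; bystander. Origin: centre of underside
- grey_tumbler: lidded travel tumbler 86 dia x 170 high, to the right, the one standing farther left (about y -0.22); bystander. Origin: centre of underside
- white_tumbler: lidded travel tumbler 86 dia x 170 high, to the right, the one standing farther right (about y -0.36); bystander. Origin: centre of underside

How it is judged:
By the outcome, as a careful person would: the job done as asked, in the order asked, and still so for the second after the job is handed in, while the arm keeps its last pose, push and grip.
It also fails if it takes over 58 s, if anything falls off the work surface, if the arm or the gripper's body presses on something with over 40 N, if the wrist force passes 120 N, or if a joint passes its speed limit or range.

### The arm

A 6-joint arm with a two-finger parallel gripper is mounted at the origin on a cart in front of the work surface, level with it; the furniture and walls round the work are solid. World frame = base frame: x ahead of the robot, y to its left, z up, the work surface at z = 0. Lengths are in mm, angles in rad, forces in N, time in s.
With the tool pointing down it reaches from about 275 to 1000 mm from the base axis. Payload 8.4 kg.
Tool frame: the origin (TCP) lies at the very end of the fingers, on their centre line; the grasp point (between the pads) lies 19 mm behind it; z points along the fingers, y is the line along which they close (so a half turn about z gives the same grasp; the last joint's range is limited). The gripper opens to 85 mm and grips with 20 to 120 N. Pads are 22 mm wide; open, the fingers measure 114 mm over their backs; the gripper's body (76 mm by 85 mm) begins 54 mm behind the grasp point. The pads swing forward as they close: fully open they stand 13 mm farther back than shut.
Start: joints at [-1.122, 0.353, 1.633, -0, 1.155, -0.002], TCP at [272.303, -562.565, 231.281] pointing down, gripper open.
Joint ranges: [-2.63, 2.63], [-0.92, 2.1], [0.06, 2.66], [-1.3, 4.44], [0, 2.69], [-3.02, 3.02]. Speed limits (rad/s): [2.22, 2.22, 2.79, 3.14, 3.14, 3.14].

### API

Orientations are given as [roll, pitch, yaw] about the fixed x, y, z axes, in that order (R = Rz(yaw) Ry(pitch) Rx(roll)).
In Python, from rig import sensors, grab_frame, camera_params, order gives the robot as it stands. The module is installed in compiled form; this text tells all that it offers.
- The arm moves only by the tool move_arm, never from a script. Its argument "motion" is a list of rows, each a list of 7 numbers: the turn, a rotation vector about the tool's x, y, z in rad, then the shift along the tool's x, y, z in m, then the finger opening in m, from 0 to 0.0854. A call has 1 to 8 rows; each row is the pose to reach, as a shift and turn from the pose commanded when the call began, along the tool's axes at that moment; what a row does not reach only later rows make up. A row lasts 1/8 s, in which the tool goes at most 62.5 mm and 10.7 degrees, less where a joint would pass 70% of its speed; a pose out of reach is approached as far as the arm can. A call with a gripper value outside its range is refused whole. The fingers move at their own pace and stop on an object; "grip_force" is the grip in N (left out, the last holds). Time passes only in rows, so rows that repeat a pose let the fingers close. It gives the time, the measured TCP pose, the force, the opening and the grip force at its end, in the units of the state.
- sensors.sense(): the state, without advancing time (a new reading comes with each control period).
- grab_frame(name): name is "scene" or "top" or "wrist"; returns (picture, depth): 400x640x3 uint8, red, green, blue; 400x640 float32, mm along the optical axis (not along the pixel's ray), 0 where there is no reading.
- camera_params(name): a dict with "camera_matrix" (3x3 intrinsics, pixels), "world_from_camera" (4x4, takes a point from camera to world coordinates). Camera axes: x right, y down, z forward; pixel columns grow to the right and rows downward; lengths in mm; the calibration is good to about 2 mm. A picture is of the moment at which its call begins: read the wrist's pose just before it. camera_params takes no time and is no camera call; for the wrist camera it gives the pose at the moment of the call.
- order.sign_off(): hands the job in; it is judged then, once.
The state is a dict: "clock": time; "qpos": joint angles; "qvel": joint speeds; "joint_efforts": joint torques, N m; "eef_pos": TCP position; "tcp_rot": TCP orientation; "contact_force": force on the tool from outside, world axes, zero at the start; "wrist_torque": the same for the moment, N m; "opening": opening from 0.0 (shut) to 1.0 (fully open); "grasp_force": force on a finger pad.
Only numpy, scipy, OpenCV 4.12 (cv2) and the standard library are available. Lean on these libraries where they do the work, as an engineer would, in place of code of your own. Each camera call takes 0.05 s, during which the arm holds its last target. There are 200 camera calls.

## Working session

There is one attempt and no reset: what is moved stays moved. The work goes in short steps, Python scripts to look and compute and a tool call to move; the robot and the scene stay as the last step left them, time stands still between calls to the robot, and variables do not carry over. Pictures are saved under pics/ and viewed, at most 10 in all, crops included, and the job is handed in when it is done.

Besides the shell and the picture viewer there is one more tool, called after "Call:" as name(argument=value, ...) on one line, values as JSON. move_arm: Moves the arm, as the interface text tells. Its arguments: {"type":"object","properties":{"motion":{"type":"array","items":{"type":"array","items":{"type":"number"}}},"grip_force":{"type":"number"}},"required":["motion"]}

```bash
mkdir -p pics
python3 - <<'E'
from rig import sensors, grab_frame, camera_params
import cv2,numpy as np
s=sensors.sense();print(s)
for n in ("scene","top"):
    p,d=grab_frame(n);cv2.imwrite(f"pics/{n}0.png",p[:,:,::-1]);np.save(f"pics/{n}0.npy",d)
    c=camera_params(n);print(n,np.round(c["camera_matrix"],1).tolist(),np.round(c["world_from_camera"],3).tolist())
E
```

```text
{'clock': 0.0, 'qpos': array([-1.12239370e+00,  3.53614496e-01,  1.63416579e+00,  2.38172765e-06,
        1.15519818e+00, -2.43207415e-03]), 'qvel': array([ 6.51400371e-04,  5.32422946e-05, -7.20660545e-04, -1.51000518e-03,
       -6.32332053e-04,  1.25406672e-03]), 'joint_efforts': array([ 1.28154039e-03, -6.05253053e+01, -3.42070985e+01, -3.74075000e-06,
        9.25235421e-03,  3.89479578e-05]), 'eef_pos': array([ 272.09232022, -562.11709555,  230.56915728]), 'tcp_rot': array([-3.14020685e+00, -5.54803305e-06,  4.50833738e-01]), 'contact_force': array([-0.56587263,  0.1114705 , -0.16493906]), 'wrist_torque': array([-0.00743886,  0.03446155,  0.0075158 ]), 'grasp_force': 0.0, 'opening': 1.0013769914585324}
scene [[427.5, 0.0, 318.1], [0.0, 427.5, 203.1], [0.0, 0.0, 1.0]] [[-0.797, 0.451, -0.403, 1123.433], [0.604, 0.582, -0.544, 746.692], [-0.01, -0.677, -0.736, 1162.651], [0.0, 0.0, 0.0, 1.0]]
top [[466.9, 0.0, 316.1], [0.0, 466.9, 201.9], [0.0, 0.0, 1.0]] [[-0.281, -0.8, 0.531, -270.557], [-0.96, 0.23, -0.161, 258.298], [0.007, -0.555, -0.832, 1446.409], [0.0, 0.0, 0.0, 1.0]]
```

View pics/scene0.png

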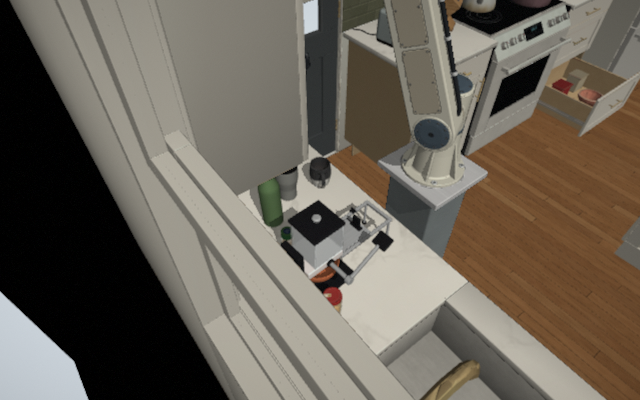

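View pics/top0.png

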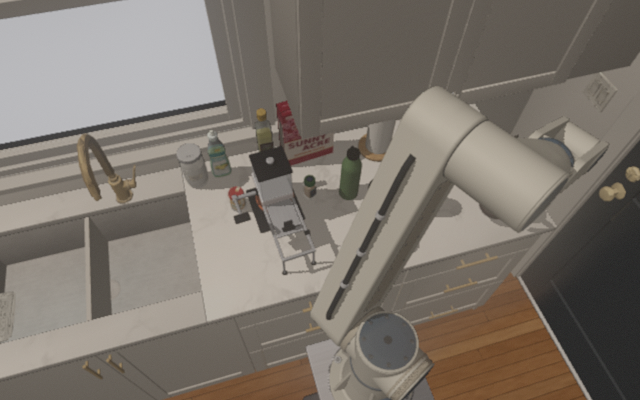

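The scene picture shows the dispenser at about (330,235), with the lever paddle at (383,241) and the tab near (357,218). In the top picture the paddle is near (242,217), the tab near (290,225) and the rail end near (300,265). I'll enlarge both.

Run:
```python
import cv2,numpy as np
a=cv2.imread("pics/scene0.png")[180:300,280:410];b=cv2.imread("pics/top0.png")[140:280,215:335]
a=cv2.resize(a,None,fx=6,fy=6,interpolation=cv2.INTER_CUBIC)[:600,:780]
b=cv2.resize(b[:120],None,fx=5,fy=5,interpolation=cv2.INTER_CUBIC)
b2=cv2.resize(cv2.imread("pics/top0.png")[170:280,220:330],None,fx=5.4,fy=5.4,interpolation=cv2.INTER_CUBIC)
cv2.imwrite("pics/s1.png",a[:600]);cv2.imwrite("pics/t1.png",b2)
print(a.shape,b2.shape)
```

```text
(600, 780, 3) (594, 594, 3)
```

View pics/s1.png

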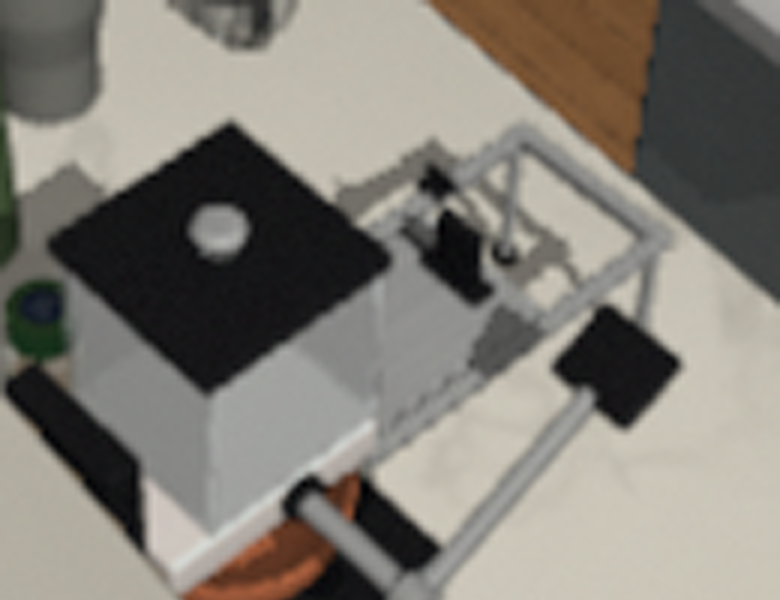

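View pics/t1.png

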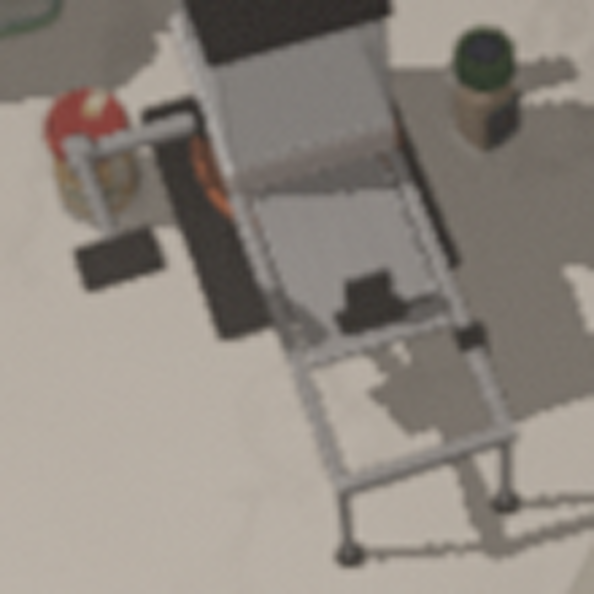

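Scene crop: knob (220,228), end-bar corners (665,238) and (522,130), paddle centre (617,365), tab top (460,222). Top crop: bar corners (345,487) and (512,433), paddle (119,258), tab top (367,280), rider (470,335).

```bash
cat > h.py <<'E'
import numpy as np
from rig import camera_params,sensors
from scipy.optimize import least_squares
def cam(n):
    c=camera_params(n);return c["camera_matrix"],c["world_from_camera"]
def proj(C,P):
    K,T=C;p=np.linalg.inv(T)@np.r_[P,1];q=K@p[:3];return q[:2]/q[2]
def tri(obs): # [(C,px)]
    r=least_squares(lambda P:np.concatenate([proj(C,P)-px for C,px in obs]),[500,0,100]);return r.x,np.abs(r.fun).max()
def d2w(q,p):
    x,y,a=q;c,s=np.cos(a),np.sin(a);return np.array([x+c*p[0]-s*p[1],y+s*p[0]+c*p[1],p[2]])
E
python3 - <<'E'
from h import *
S,T=cam("scene"),cam("top")
s=lambda u,v:np.array([(u+.5)/6-.5+280,(v+.5)/6-.5+180])
t=lambda u,v:np.array([(u+.5)/5.4-.5+220,(v+.5)/5.4-.5+170])
D={"barL":((-268,52,109),s(665,238),t(345,487)),"barR":((-268,-52,109),s(522,130),t(512,433)),
"tab":((-165,0,151),s(460,222),t(367,278)),"pad":((-125,138,200),s(617,363),t(119,257)),
"rider":((0,0,0),s(437,175),t(470,333))}
for k,(m,a,b) in D.items(): print(k,m,*[np.round(x,1) for x in tri([(S,a),(T,b)])])
D.pop("rider")
f=lambda q:np.concatenate([np.r_[proj(S,d2w(q,m))-a,proj(T,d2w(q,m))-b] for m,a,b in D.values()]+[proj(S,d2w(q,(0,0,279)))-s(220,222)])
r=least_squares(f,[650,0,0]);print(r.x,np.round(r.fun,1))
for m in [(-165,0,151),(-125,138,200),(-145,138,116),(-268,52,109)]:print(d2w(r.x,m))
E
```

```text
barL (-268, 52, 109) [401.2 162.2 103. ] 0.5
barR (-268, -52, 109) [408.9  56.2 102.9] 0.2
tab (-165, 0, 151) [509.9 117.3 150.6] 0.0
pad (-125, 138, 200) [536.2 257.7 196.1] 0.1
rider (0, 0, 0) [476.2  62.4 115.3] 0.1
[6.72811729e+02 1.30629140e+02 7.64448729e-02] [-0.5 -1.5 -0.6 -0.6  0.2 -0.9 -0.9 -0.7  0.5 -0.2 -0.1  0.4 -0.1 -0.5
 -0.6 -0.9  0.4 -0.2]
[508.29360884 118.02801759 151.        ]
[537.6376687  258.67980802 200.        ]
[517.69607843 257.15239923 116.        ]
[401.6231561 162.009997  109.       ]
```

The triangulated heights agree with the text (tab 150.6 vs 151, paddle 196 vs 200). First move: up and toward the dispenser, turning so the fingers close along dispenser x (target yaw 1.647).

Call:
move_arm(motion=[[0,0,-0.15,0.03,-0.03,-0.03,0.06],[0,0,-0.3,0.07,-0.075,-0.06,0.06],[0,0,-0.45,0.11,-0.12,-0.09,0.06],[0,0,-0.6,0.15,-0.165,-0.1,0.06],[0,0,-0.75,0.19,-0.21,-0.1,0.06],[0,0,-0.9,0.23,-0.25,-0.1,0.06],[0,0,-1.05,0.265,-0.285,-0.1,0.06],[0,0,-1.196,0.295,-0.315,-0.1,0.06]])

```text
clock: 1.1
eef_pos: [400.7, -148.6, 331.3]
tcp_rot: [3.141, -0.0, 1.652]
contact_force: [0.6, 0.5, -0.9]
opening: 0.7
grasp_force: 0.0
```

Call:
move_arm(motion=[[0,0,0.005,0.05,0.01,0,0.06],[0,0,0.005,0.1,0.02,-0.01,0.06],[0,0,0.005,0.15,0.03,-0.02,0.06],[0,0,0.005,0.2,0.04,-0.02,0.06],[0,0,0.005,0.25,0.05,-0.02,0.06],[0,0,0.005,0.295,0.06,-0.02,0.06],[0,0,0.005,0.295,0.06,-0.02,0.06]])

```text
clock: 1.98
eef_pos: [437.9, 150.7, 350.8]
tcp_rot: [-3.141, -0.0, 1.645]
contact_force: [-0.2, -0.9, 0.2]
opening: 0.699
grasp_force: 0.0
```

Run:
```python
from h import *
from rig import grab_frame
import cv2
s=sensors.sense();print(s["eef_pos"],s["tcp_rot"],s["clock"])
c=camera_params("wrist");np.savez("pics/w0.npz",K=c["camera_matrix"],T=c["world_from_camera"])
p,d=grab_frame("wrist");np.save("pics/w0.npy",d);cv2.imwrite("pics/w0.png",p[:,:,::-1])
print(np.round(c["world_from_camera"],2),c["camera_matrix"])
q=[672.8,130.6,.0764]
C=(c["camera_matrix"],c["world_from_camera"])
for m in [(-165,0,151),(-125,138,200),(-268,52,109),(-195,-52,123)]:print(m,proj(C,d2w(q,m)))
```

```text
[437.91109959 150.66912353 350.81259781] [-3.14081118e+00 -3.95870729e-04  1.64545474e+00] 1.975
[[ 1.0000e+00  7.0000e-02  2.0000e-02  4.3228e+02]
 [ 7.0000e-02 -9.5000e-01 -3.0000e-01  2.2827e+02]
 [-0.0000e+00  3.0000e-01 -9.5000e-01  4.9360e+02]
 [ 0.0000e+00  0.0000e+00  0.0000e+00  1.0000e+00]] [[323.51265253   0.         318.20188969]
 [  0.         323.51265253 201.98868667]
 [  0.           0.           1.        ]]
(-165, 0, 151) [379.45311405 208.68760699]
(-125, 138, 200) [446.20525929  72.28107484]
(-268, 52, 109) [289.23001128 156.21886857]
(-195, -52, 123) [349.11313294 241.01653825]
```

View pics/w0.png

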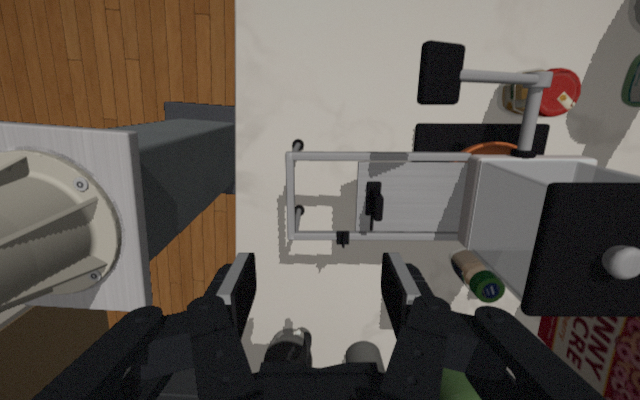

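The wrist picture shows the paddle at about (442,72), the tab at (374,200), the rider at (343,238) and bar corners at (290,154) and (290,237). All are close to the predictions. Now a crop.

Run:
```python
import cv2
a=cv2.imread("pics/w0.png")
cv2.imwrite("pics/w0c.png",cv2.resize(a[145:245,280:400],None,fx=6,fy=6,interpolation=cv2.INTER_CUBIC))
```

```text
(no output)
```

View pics/w0c.png

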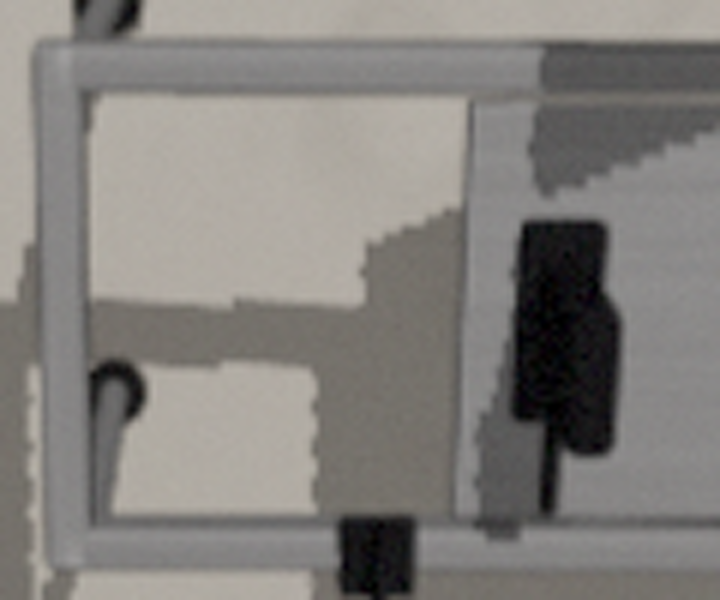

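Call:
move_arm(motion=[[0,0,0,0.035,0.035,0,0],[0,0,0,0.07,0.07,0.01,0],[0,0,0,0.1,0.102,0.03,0],[0,0,0,0.1,0.102,0.07,0],[0,0,0,0.1,0.102,0.105,0],[0,0,0,0.1,0.102,0.121,0],[0,0,0,0.1,0.102,0.121,0]], grip_force=40)

```text
clock: 2.9
eef_pos: [532.4, 254.2, 229.8]
tcp_rot: [-3.14, 0.001, 1.641]
contact_force: [0.1, 0.2, 1.6]
opening: -0.001
grasp_force: 0.0
```

Run:
```python
from h import *
s=sensors.sense();print(s["eef_pos"],s["tcp_rot"],s["contact_force"],s["opening"])
z=np.load("pics/w0.npz");W=(z["K"],z["T"])
w=lambda u,v:((u+.5)/6-.5+280,(v+.5)/6-.5+145)
def ray(px,h):
    d=W[1][:3,:3]@np.linalg.inv(W[0])@np.r_[px,1];o=W[1][:3,3];return o+d*(h-o[2])/d[2]
q=[672.8,130.6,.0764]
def dis(P):
    c,s=np.cos(q[2]),np.sin(q[2]);d=P[:2]-q[:2];return np.round([c*d[0]+s*d[1],-s*d[0]+c*d[1]],1)
for n,px,h in [("tab",w(591,372),151),("ptr",w(548,512),108),("rib",w(378,556),115),("rib",w(378,560),123),("rib end",w(378,598),112),("barL",w(62,66),109)]:
    print(n,h,np.round(ray(px,h),1),dis(ray(px,h)))
T=cam("top");S=cam("scene")
print("tab 2-view tri",tri([(W,np.array(w(591,372))),(T,np.array([(367.5)/5.4-.5+220,278.5/5.4-.5+170]))]))
print("rider tri",tri([(W,np.array(w(378,556))),(T,np.array([(470.5)/5.4-.5+220,333.5/5.4-.5+170]))]))
```

```text
[532.42890038 254.15561185 229.78085496] [-3.14005739e+00  7.75603964e-04  1.64091982e+00] [0.11854443 0.15410942 1.55928585] -0.0011601943945729538
tab 151 [506.4 120.3 151. ] [-166.7    2.5]
ptr 108 [510.7  74.8 108. ] [-165.9  -43.3]
rib 115 [474.6  64.9 115. ] [-202.6  -50.4]
rib 123 [473.8  67.4 123. ] [-203.2  -47.8]
rib end 112 [475.9  53.8 112. ] [-202.2  -61.5]
barL 109 [402.4 162.8 109. ] [-267.2   52.8]
tab 2-view tri (array([506.24495982, 120.54412229, 152.88098325]), np.float64(0.8353947630469634))
rider tri (array([474.80885429,  64.46861418, 114.71618021]), np.float64(0.5012725450802122))
```

Pointer to rib is about 36.5 mm. Now the first press, stopping just short of the bottom.

Call:
move_arm(motion=[[0,0,0,0,0,0.02,0],[0,0,0,0,-0.003,0.04,0],[0,0,0,0,-0.006,0.06,0],[0,0,0,0,-0.009,0.08,0],[0,0,0,0,-0.011,0.1,0],[0,0,0,0,-0.012,0.11,0]])

```text
clock: 3.65
eef_pos: [522.4, 254.8, 122.4]
tcp_rot: [3.138, -0.001, 1.642]
contact_force: [0.7, -0.8, 9.3]
opening: 0.0
grasp_force: 4.5
```

Call:
move_arm(motion=[[0,0,0,0,0,0.003,0],[0,0,0,0,0,0.005,0],[0,0,0,0,0,0.005,0]])

```text
clock: 4.03
eef_pos: [522.7, 254.8, 118.2]
tcp_rot: [3.138, -0.001, 1.641]
contact_force: [-2.4, -0.4, 8.5]
opening: 0.002
grasp_force: 4.4
```

Call:
move_arm(motion=[[0,0,0,0,0,0.002,0],[0,0,0,0,0,0.003,0],[0,0,0,0,0,0.003,0]])

```text
clock: 4.4
eef_pos: [522.9, 254.9, 116.6]
tcp_rot: [3.137, -0.002, 1.642]
contact_force: [-6.4, -2.7, 21.3]
opening: 0.001
grasp_force: 10.7
```

Call:
move_arm(motion=[[0,0,0,0,0,0.002,0],[0,0,0,0,0,0.003,0],[0,0,0,0,0,0.003,0]])

```text
clock: 4.78
eef_pos: [523.2, 255.0, 115.6]
tcp_rot: [3.136, -0.002, 1.642]
contact_force: [-11.8, -6.5, 41.2]
opening: -0.004
grasp_force: 21.2
```

Bottom stop reached. The force was too high on the last step, so later strokes stop 3 mm shallower (about 20 N). Release now.

Call:
move_arm(motion=[[0,0,0,0,0,-0.015,0],[0,0,0,0,0.003,-0.045,0],[0,0,0,0,0.009,-0.08,0],[0,0,0,0,0.012,-0.11,0],[0,0,0,0,0.012,-0.121,0],[0,0,0,0,0.012,-0.121,0],[0,0,0,0,0.012,-0.121,0]])

```text
clock: 5.65
eef_pos: [532.0, 254.8, 229.2]
tcp_rot: [-3.14, 0.001, 1.642]
contact_force: [-0.5, 0.0, 0.2]
opening: 0.001
grasp_force: 0.0
```

Run:
```python
from rig import grab_frame
import cv2,numpy as np
for n in("scene","top"):
    p,d=grab_frame(n)
    a=cv2.imread(f"pics/{n}0.png")[:,:,::-1].astype(int);df=np.abs(a-p).sum(2)>90
    cv2.imwrite(f"pics/{n}1.png",p[:,:,::-1])
a=cv2.imread("pics/scene1.png")[180:300,280:410]
cv2.imwrite("pics/s2.png",cv2.resize(a,None,fx=5,fy=5,interpolation=cv2.INTER_CUBIC))
```

```text
(no output)
```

View pics/s2.png

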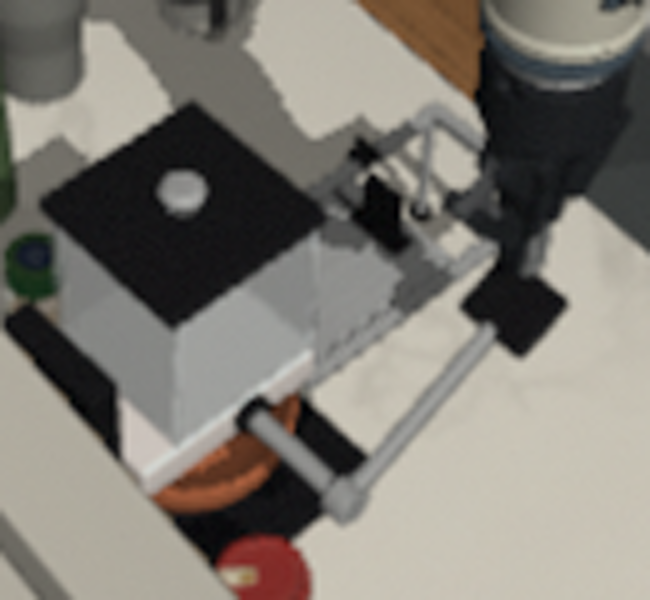

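The paddle is back up at crop (515,305), i.e. pixel (383,241) as at the start, and gate, rider and jars are undisturbed. Now three more strokes, for four in all.

Call:
move_arm(motion=[[0,0,0,0,0,0.03,0],[0,0,0,0,-0.006,0.06,0],[0,0,0,0,-0.009,0.085,0],[0,0,0,0,-0.011,0.105,0],[0,0,0,0,-0.012,0.115,0],[0,0,0,0,-0.012,0.118,0],[0,0,0,0,-0.012,0.118,0],[0,0,0,0,-0.012,0.118,0]])

```text
clock: 6.75
eef_pos: [521.8, 254.6, 115.6]
tcp_rot: [3.139, -0.0, 1.642]
contact_force: [-7.9, -6.4, 39.2]
opening: -0.0
grasp_force: 19.8
```

Call:
move_arm(motion=[[0,0,0,0,0,-0.015,0],[0,0,0,0,0.003,-0.045,0],[0,0,0,0,0.009,-0.08,0],[0,0,0,0,0.012,-0.11,0],[0,0,0,0,0.012,-0.118,0],[0,0,0,0,0.012,-0.118,0],[0,0,0,0,0.012,-0.118,0]])

```text
clock: 7.62
eef_pos: [531.7, 254.8, 228.5]
tcp_rot: [-3.139, 0.001, 1.642]
contact_force: [-0.2, -0.2, 0.3]
opening: 0.0
grasp_force: 0.0
```

Call:
move_arm(motion=[[0,0,0,0,0,0.03,0],[0,0,0,0,-0.006,0.06,0],[0,0,0,0,-0.009,0.085,0],[0,0,0,0,-0.011,0.105,0],[0,0,0,0,-0.012,0.115,0],[0,0,0,0,-0.012,0.118,0],[0,0,0,0,-0.012,0.118,0],[0,0,0,0,-0.012,0.118,0]])

```text
clock: 8.62
eef_pos: [521.5, 254.4, 115.4]
tcp_rot: [3.14, -0.0, 1.642]
contact_force: [-9.4, -6.7, 41.4]
opening: 0.002
grasp_force: 21.2
```

Call:
move_arm(motion=[[0,0,0,0,0,-0.015,0],[0,0,0,0,0.003,-0.045,0],[0,0,0,0,0.009,-0.08,0],[0,0,0,0,0.012,-0.11,0],[0,0,0,0,0.012,-0.118,0],[0,0,0,0,0.012,-0.118,0],[0,0,0,0,0.012,-0.118,0]])

```text
clock: 9.5
eef_pos: [531.7, 254.8, 228.4]
tcp_rot: [-3.139, 0.001, 1.642]
contact_force: [-0.9, -0.6, -0.8]
opening: -0.001
grasp_force: 0.0
```

Call:
move_arm(motion=[[0,0,0,0,0,0.03,0],[0,0,0,0,-0.006,0.06,0],[0,0,0,0,-0.009,0.085,0],[0,0,0,0,-0.011,0.105,0],[0,0,0,0,-0.012,0.115,0],[0,0,0,0,-0.012,0.118,0],[0,0,0,0,-0.012,0.118,0],[0,0,0,0,-0.012,0.118,0]])

```text
clock: 10.5
eef_pos: [521.5, 254.4, 115.4]
tcp_rot: [3.14, -0.0, 1.642]
contact_force: [-9.3, -6.7, 40.1]
opening: -0.001
grasp_force: 21.2
```

Call:
move_arm(motion=[[0,0,0,0,0,-0.015,0],[0,0,0,0,0.003,-0.045,0],[0,0,0,0,0.009,-0.08,0],[0,0,0,0,0.012,-0.11,0],[0,0,0,0,0.012,-0.118,0],[0,0,0,0,0.012,-0.118,0],[0,0,0,0,0.012,-0.118,0]])

```text
clock: 11.38
eef_pos: [531.6, 254.8, 228.4]
tcp_rot: [-3.139, 0.001, 1.642]
contact_force: [0.4, 1.1, -0.3]
opening: 0.001
grasp_force: 0.0
```

Four full strokes done. Now over the tab, opening 50 mm.

Call:
move_arm(motion=[[0,0,0,0,0,-0.015,0],[0,0,0,-0.03,-0.01,-0.015,0],[0,0,-0.005,-0.08,-0.02,-0.015,0.05],[0,0,-0.005,-0.125,-0.034,-0.015,0.05],[0,0,-0.005,-0.134,-0.034,0.01,0.05],[0,0,-0.005,-0.134,-0.034,0.05,0.05],[0,0,-0.005,-0.134,-0.034,0.06,0.05],[0,0,-0.005,-0.134,-0.034,0.06,0.05]])

```text
clock: 12.38
eef_pos: [508.2, 119.2, 170.4]
tcp_rot: [-3.141, 0.0, 1.647]
contact_force: [-0.1, 0.8, 0.8]
opening: 0.584
grasp_force: 0.0
```

Run:
```python
from h import *
from rig import grab_frame
import cv2
s=sensors.sense();print(s["eef_pos"],s["tcp_rot"],s["opening"])
c=camera_params("wrist");np.savez("pics/w2.npz",K=c["camera_matrix"],T=c["world_from_camera"])
p,d=grab_frame("wrist");np.save("pics/w2.npy",d);cv2.imwrite("pics/w2.png",p[:,:,::-1])
C=(c["camera_matrix"],c["world_from_camera"])
q=[672.8,130.6,.0764]
for m in [(-165,0,151),(-165,-41,108),(-202,-52,123)]:print(m,proj(C,d2w(q,m)))
```

```text
[508.23810444 119.24224272 170.44310413] [-3.14062571e+00  1.34443971e-04  1.64702083e+00] 0.5839554014752738
(-165, 0, 151) [318.49059609 250.38522309]
(-165, -41, 108) [318.5910588  275.77371943]
(-202, -52, 123) [264.37402998 301.35455825]
```

View pics/w2.png

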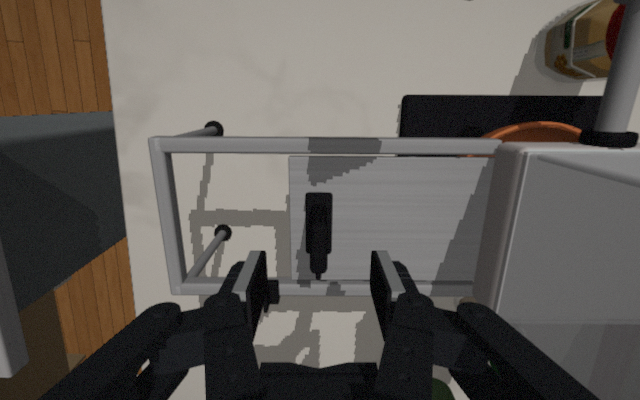

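The picture shows the tab top centred at about (319,249), midway between the fingers (253 and 385), as predicted. Descend and close.

Call:
move_arm(motion=[[0,0,0,0,0,0.02,0.05],[0,0,0,0,0,0.04,0.05],[0,0,0,0,0,0.052,0.05],[0,0,0,0,0,0.052,0.03],[0,0,0,0,0,0.052,0.005],[0,0,0,0,0,0.052,0.005],[0,0,0,0,0,0.052,0.005],[0,0,0,0,0,0.052,0.005]], grip_force=50)

```text
clock: 13.42
eef_pos: [508.2, 119.2, 119.3]
tcp_rot: [3.142, -0.0, 1.646]
contact_force: [-3.4, -0.2, 6.2]
opening: 0.108
grasp_force: 49.4
```

Tab gripped (about 9 mm). Pull 36 mm.

Call:
move_arm(motion=[[0,0,0,0,-0.007,0,0.005],[0,0,0,0,-0.015,0,0.005],[0,0,0,0,-0.023,0,0.005],[0,0,0,0,-0.03,0,0.005],[0,0,0,0,-0.034,0,0.005],[0,0,0,0,-0.036,0,0.005],[0,0,0,0,-0.036,0,0.005],[0,0,0,0,-0.036,0,0.005]])

```text
clock: 14.42
eef_pos: [475.1, 116.9, 119.3]
tcp_rot: [3.136, -0.001, 1.646]
contact_force: [8.5, 1.7, -5.7]
opening: 0.109
grasp_force: 49.0
```

Run:
```python
from h import *
from rig import grab_frame
import cv2
s=sensors.sense();print(s["eef_pos"],s["tcp_rot"],s["opening"],s["contact_force"])
c=camera_params("wrist");np.savez("pics/w3.npz",K=c["camera_matrix"],T=c["world_from_camera"])
ims=[]
for n in("wrist","scene","top"):
    p,d=grab_frame(n);cv2.imwrite(f"pics/{n}3.png",p[:,:,::-1]);ims.append(p[:,:,::-1])
q=[672.8,130.6,.0764];W=(c["camera_matrix"],c["world_from_camera"])
for C in (W,cam("scene"),cam("top")):print(proj(C,d2w(q,(-202,-41,108))),proj(C,d2w(q,(-202,-52,123))))
f=lambda i,u,v,w,h,k:cv2.resize(ims[i][v:v+h,u:u+w],None,fx=k,fy=k,interpolation=cv2.INTER_CUBIC)
a=f(0,240,240,100,150,4);b=np.vstack([f(1,330,190,50,50,6),f(2,285,205,50,50,6)])
cv2.imwrite("pics/m3.png",np.hstack([a,b]))
```

```text
[475.07128533 116.92597841 119.31889165] [ 3.13563741e+00 -8.63459424e-04  1.64649161e+00] 0.10901181244728712 [ 8.5338829   1.69823409 -5.69721446]
[311.79745451 323.01865985] [311.52424905 358.95644067]
[355.1458041  212.19396822] [353.01031885 207.28831137]
[303.41720376 233.57251833] [306.50711012 230.26839528]
```

View pics/m3.png

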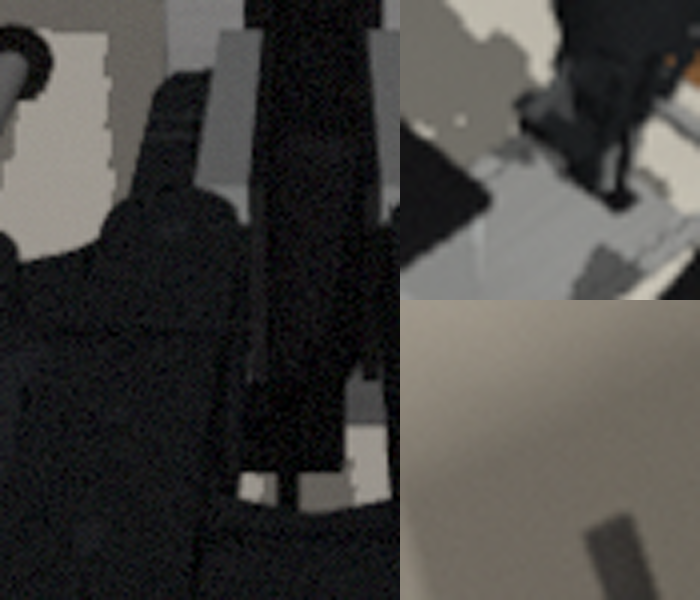

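The left crop shows the rib's far end against the worktop at crop (288,490), i.e. pixel (312,362). The pointer tip is hidden, black on black. I'll fix the rib against the finger mid-plane in this view.

```bash
cat > rib.py <<'E'
from h import *
import cv2,sys
def rib(img,npz,pos,rot):
    z=np.load(npz);W=(z["K"],z["T"]);g=cv2.cvtColor(cv2.imread(img),cv2.COLOR_BGR2GRAY).astype(int)
    for v in (360,362,363):print(v,g[v,296:332].tolist())
    s=(np.cos(rot-np.pi/2),np.sin(rot-np.pi/2)) # tool y
    ex=np.array([*s,0]);ey=np.array([-s[1],s[0],0])
    for h in(118,123):
        for dx in (-5,-4,-3,-2,0): print(h,dx,np.round(proj(W,np.r_[pos[:2],h]+ex*dx-ey*57),1),end=' ')
        print()
    z2=np.r_[pos[:2],pos[2]];print("tip",proj(W,z2))
if __name__=="__main__":
    rib("pics/wrist3.png","pics/w3.npz",np.array([475.07,116.93,119.3]),1.6465)
    z=np.load("pics/w2.npz");print("w2 tip",proj((z["K"],z["T"]),np.array([508.238,119.242,170.443])))
    g=cv2.cvtColor(cv2.imread("pics/w2.png"),cv2.COLOR_BGR2GRAY)
    for v in (262,275,285,292,300,306):print(v,g[v,244:292:2].tolist(), )
    for v in (262,268,274,278):print(v,g[v,304:336].tolist())
E
python3 rib.py
```

```text
360 [19, 22, 17, 47, 112, 148, 147, 147, 147, 137, 97, 97, 83, 37, 3, 15, 0, 10, 43, 82, 98, 97, 96, 96, 96, 97, 96, 96, 96, 97, 92, 117, 149, 150, 148, 150]
362 [6, 6, 10, 58, 122, 147, 149, 148, 149, 139, 97, 95, 83, 39, 4, 2, 12, 17, 41, 81, 93, 97, 96, 97, 96, 96, 95, 95, 96, 96, 95, 94, 107, 134, 147, 148]
363 [11, 7, 15, 66, 129, 148, 149, 148, 142, 117, 96, 95, 84, 40, 15, 9, 16, 6, 37, 80, 95, 97, 98, 95, 97, 94, 97, 94, 93, 95, 96, 95, 116, 147, 149, 147]
118 -5 [309.5 357.2] 118 -4 [311.3 357.2] 118 -3 [313.1 357.2] 118 -2 [314.9 357.2] 118 0 [318.6 357.2] 
123 -5 [309.3 364.3] 123 -4 [311.1 364.3] 123 -3 [313.  364.3] 123 -2 [314.9 364.3] 123 0 [318.6 364.3] 
tip [318.595291   265.55616456]
w2 tip [318.52685823 265.58711839]
262 [62, 98, 99, 98, 96, 94, 76, 23, 16, 14, 0, 101, 160, 160, 160, 161, 149, 107, 107, 107, 105, 104, 104, 99]
275 [97, 97, 94, 92, 26, 24, 10, 0, 14, 9, 18, 21, 161, 161, 161, 160, 148, 106, 104, 107, 104, 105, 103, 102]
285 [98, 91, 27, 19, 10, 10, 7, 0, 11, 16, 14, 3, 10, 21, 9, 7, 11, 61, 132, 134, 135, 134, 134, 135]
292 [118, 25, 23, 5, 6, 14, 1
[... 157 characters left out ...]
4, 107, 104, 105]
306 [20, 18, 29, 24, 2, 1, 11, 11, 3, 24, 16, 20, 44, 104, 103, 106, 102, 107, 104, 106, 103, 104, 102, 103]
262 [80, 82, 81, 84, 82, 67, 20, 7, 6, 18, 19, 15, 25, 20, 13, 15, 21, 15, 15, 18, 18, 13, 33, 84, 128, 128, 129, 127, 129, 129, 128, 128]
268 [78, 81, 77, 79, 80, 68, 32, 22, 14, 17, 19, 14, 14, 19, 12, 19, 19, 18, 23, 22, 22, 17, 39, 91, 122, 124, 122, 123, 122, 125, 123, 122]
274 [80, 81, 79, 78, 80, 83, 84, 78, 78, 79, 76, 55, 6, 16, 25, 19, 38, 81, 114, 123, 122, 123, 124, 126, 124, 126, 124, 124, 123, 124, 123, 124]
278 [82, 83, 80, 82, 83, 78, 79, 76, 81, 81, 82, 70, 30, 21, 22, 27, 68, 111, 127, 129, 125, 126, 127, 128, 127, 125, 125, 128, 127, 126, 125, 128]
```

The rib's centre is at u = 311.45, so it is 3.8 mm ahead of the tab's plane. Gate travel so far is 33.2 mm, which puts the target at about 36.9 mm. The first wrist view gives 36.3–37.0, which agrees. Pull the rest.

Call:
move_arm(motion=[[0,0,0,0,-0.002,0,0.005],[0,0,0,0,-0.004,0,0.005],[0,0,0,0,-0.004,0,0.005],[0,0,0,0,-0.004,0,0.005],[0,0,0,0,-0.004,0,0.005]])

```text
clock: 15.2
eef_pos: [471.2, 116.7, 119.3]
tcp_rot: [3.135, -0.001, 1.646]
contact_force: [9.4, 1.3, -5.7]
opening: 0.107
grasp_force: 48.8
```

Run:
```python
from rib import *
from rig import grab_frame
s=sensors.sense();print(s["eef_pos"],s["tcp_rot"],s["contact_force"],s["grasp_force"],s["opening"])
print("moved",np.hypot(*(s["eef_pos"][:2]-[508.2,119.24])))
c=camera_params("wrist");np.savez("pics/w4.npz",K=c["camera_matrix"],T=c["world_from_camera"])
p,d=grab_frame("wrist");cv2.imwrite("pics/w4.png",p[:,:,::-1])
rib("pics/w4.png","pics/w4.npz",s["eef_pos"],s["tcp_rot"][2])
```

```text
[471.23166488 116.66413741 119.32265821] [ 3.13538382e+00 -9.27569925e-04  1.64643035e+00] [ 9.40273033  1.29572069 -5.68339553] 48.844993114471436 0.106972285300639
moved 37.05796634976494
360 [17, 16, 11, 50, 111, 148, 148, 147, 148, 135, 95, 97, 96, 98, 95, 95, 96, 98, 96, 91, 62, 14, 13, 13, 3, 42, 84, 96, 93, 96, 98, 106, 128, 133, 150, 150]
362 [4, 5, 4, 59, 117, 147, 147, 148, 144, 119, 93, 91, 97, 95, 94, 95, 97, 95, 98, 89, 57, 8, 3, 0, 9, 40, 80, 96, 97, 99, 95, 96, 114, 147, 147, 147]
363 [13, 10, 14, 66, 130, 149, 148, 149, 135, 95, 93, 98, 94, 95, 98, 95, 95, 94, 94, 90, 63, 8, 1, 2, 15, 40, 82, 97, 95, 95, 96, 98, 117, 148, 149, 148]
118 -5 [309.4 357.2] 118 -4 [311.2 357.2] 118 -3 [313.1 357.2] 118 -2 [314.9 357.2] 118 0 [318.5 357.2] 
123 -5 [309.2 364.3] 123 -4 [311.1 364.3] 123 -3 [313.  364.3] 123 -2 [314.8 364.3] 123 0 [318.6 364.3] 
tip [318.56512127 265.56775763]
```

The rib now sits at u = 318.7 against the tab plane's 318.6, so they are aligned, and gate travel is 37.0 mm. Last check of the lever and surroundings.

Run:
```python
from rig import grab_frame
import cv2
p,d=grab_frame("scene")
cv2.imwrite("pics/s5.png",cv2.resize(p[150:320,240:420,::-1],None,fx=3.5,fy=3.5,interpolation=cv2.INTER_CUBIC))
```

```text
(no output)
```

View pics/s5.png

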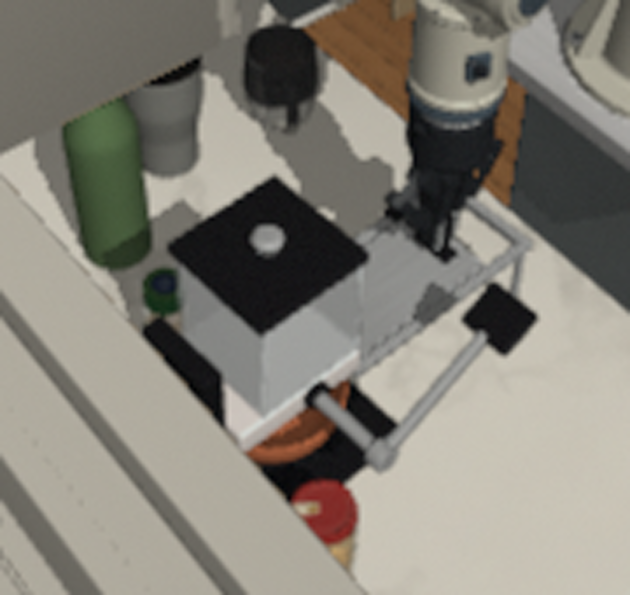

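The lever is up, with its paddle at crop (500,318), i.e. pixel (383,241) as at the start. The tab is held, the gate is out and everything else is in place.

```bash
python3 -c "
from rig import order
print(order.sign_off())"
```

```text
the job is handed in; nothing more can be done
None
```

The job is handed in: I pumped the lever four full strokes with the gate shut, and the arm now holds the gate about 37 mm out, its pointer level with the rider's rib (worked out from the held tab, as the gripper hid the tip), lever up and nothing else visibly moved; the fingers pressed the paddle with up to about 41 N at the bottom stop, just over the 40 N set for the arm and gripper body.

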